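Put the buff sticks away in the numbered rack

TASK

Put the three buff sticks away in the rack in this order: first the broad one in the place marked with one stud, then the middle one in the place with two studs, then the narrow one in the place with three studs. Lay each one down gently, without dropping it, still emery side up, with its handle centred across and fully down in both notches of its cradle and its paddle pointing away from the studs. Do not disturb the other things on the bench.

Things in the scene. Friction and masses are not known exactly. Their poses are not given: they have to be found in the camera images.
- broad_mid (a point): the broad buff stick: wooden handle 130 x 24 x 24 mm, then a thin paddle 42 mm wide, 72 mm long, 10 mm thick, grey emery on top. Starts flat on the bench, emery up. This point: the place to grip, near the balance point, on the centre line, half-way up (12 mm above the underside). x along the stick to the paddle, z up; handle from x = -70 to +60 mm, paddle on to +131 mm. 45 to 130 g
- broad_tip (a point): middle of the broad stick's paddle end, 131 mm along x from its broad_mid point, 5 mm above the underside
- middle_mid (a point): the middle buff stick: wooden handle 130 x 24 x 24 mm, then a thin paddle 25 mm wide, 72 mm long, 10 mm thick, grey emery on top. Starts flat on the bench, emery up. This point: the place to grip, near the balance point, on the centre line, half-way up (12 mm above the underside). x along the stick to the paddle, z up; handle from x = -70 to +60 mm, paddle on to +131 mm. 45 to 130 g
- middle_tip (a point): middle of the middle stick's paddle end, 131 mm along x from its middle_mid point, 5 mm above the underside
- narrow_mid (a point): the narrow buff stick: wooden handle 130 x 24 x 24 mm, then a thin paddle 12 mm wide, 72 mm long, 10 mm thick, grey emery on top. Starts flat on the bench, emery up. This point: the place to grip, near the balance point, on the centre line, half-way up (12 mm above the underside). x along the stick to the paddle, z up; handle from x = -70 to +60 mm, paddle on to +131 mm. 45 to 130 g
- narrow_tip (a point): middle of the narrow stick's paddle end, 131 mm along x from its narrow_mid point, 5 mm above the underside
- broad: the broad buff stick as a whole; origin on its flat underside, 12 mm below broad_mid, same axes
- middle: the middle buff stick as a whole; origin on its flat underside, 12 mm below middle_mid, same axes
- narrow: the narrow buff stick as a whole; origin on its flat underside, 12 mm below narrow_mid, same axes
- rack: the rack's fixed wooden board, 230 x 225 x 12 mm, carrying three cradles side by side, 70 mm apart, in any order. In each cradle two open notched saddles, 12 mm thick, are centred at x = -36 and +36 mm; between them it is only 10 mm high. Notches: 30 mm wide at the floor, flaring to 41 mm. Origin: under the middle of the three cradles; x away from the studs
- place1: place 1: the cradle with one brass stud (13 mm across) on a dark plate at its end. Origin: midway between its saddles, on the board's top (12 mm above the bench). x along the cradle away from the studs (at x = -108 mm), z up. Notch floor 32 mm and cheek tops 54 mm above the origin. A stick fully home has its mid point 44 mm above the origin, paddle to +x
- place2: place 2: the cradle with two brass studs (13 mm across) on a dark plate at its end. Origin: midway between its saddles, on the board's top (12 mm above the bench). x along the cradle away from the studs (at x = -108 mm), z up. Notch floor 32 mm and cheek tops 54 mm above the origin. A stick fully home has its mid point 44 mm above the origin, paddle to +x
- place3: place 3: the cradle with three brass studs (13 mm across) on a dark plate at its end. Origin: midway between its saddles, on the board's top (12 mm above the bench). x along the cradle away from the studs (at x = -108 mm), z up. Notch floor 32 mm and cheek tops 54 mm above the origin. A stick fully home has its mid point 44 mm above the origin, paddle to +x
- tin: bystander, loose: a round lidded aluminium tin, 76 mm across, 78 mm high; origin at the centre of its underside
- charcoal: bystander, loose: a black charcoal soldering block, 55 x 110 x 28 mm; origin at the centre of its underside
- file_block: bystander, loose: a wooden needle-file block with three holes, 60 x 100 x 40 mm; origin at the centre of its underside
- weight_a: bystander, loose: a small brass weight with a knob, 28 mm across, 42 mm high; origin at the centre of its underside
- weight_b: bystander, loose: a plain steel weight, 30 mm across, 30 mm high; origin at the centre of its underside

How it is judged:
By the outcome, as a careful person would: the job done as asked, in the order asked, and still so for the second after the job is handed in, with the robot touching nothing.
It also fails if it takes over 72 s, if anything falls off the work surface, if the arm or the gripper's body presses on something with over 40 N, if the wrist force passes 120 N, or if a joint passes its speed limit or range.

ROBOT

A 6-joint arm with a two-finger parallel gripper is mounted at the origin on the work surface. World frame = base frame: x ahead of the robot, y to its left, z up, the work surface at z = 0. Lengths are in m, angles in rad, forces in N, time in s.
With the tool pointing down it reaches from about 0.425 to 1.125 m from the base axis. Payload 14.9 kg.
Tool frame: the origin (TCP) lies at the very end of the fingers, on their centre line; the grasp point (between the pads) lies 19 mm behind it (pinch_z is the distance from the TCP to the grasp point, in m); z points along the fingers, y is the line along which they close (so a half turn about z gives the same grasp; the last joint's range is limited). The gripper opens to 91 mm and grips with 3 to 60 N. Pads are 32 mm wide; open, the fingers measure 118 mm over their backs; the gripper's body (76 mm by 178 mm) begins 60 mm behind the grasp point.
Start: joints at [-1.319, 0.379, 1.734, -0, 1.028, -0.033], TCP at [0.197, -0.672, 0.214] pointing down, gripper open.
Joint ranges: [-2.77, 2.77], [-0.74, 2.19], [0, 2.66], [-1.06, 4.2], [0.31, 2.87], [-3.08, 3.08]. Speed limits (rad/s): [1.89, 1.89, 2.39, 3.14, 3.14, 3.14].

INTERFACE

Orientations are given as a rotation vector (axis times angle).
In Python, from workcell import get_state, capture, close_job, spot_in, pinpoint, pinch_z gives the robot as it stands.
- The arm moves only by the shell command python3 -m jog 'ROWS' [FORCE]. ROWS is JSON, a list that holds one entry, the list of rows, each a list of 7 numbers: the turn, a rotation vector about the tool's x, y, z in degrees, then the shift along the tool's x, y, z in mm, then the closure, from -1 (fully open) to 1 (shut), so that 0 is half open. In form: [[[ax, ay, az, dx, dy, dz, claw], ...]]. A call has 1 to 20 rows; each row is the pose to reach, as a shift and turn from the pose commanded when the call began, along the tool's axes at that moment; what a row does not reach only later rows make up. A row lasts 1/8 s, in which the tool goes at most 62.5 mm and 10.7 degrees, less where a joint would pass 70% of its speed; a pose out of reach is approached as far as the arm can. A call with a gripper value outside its range is refused whole. The fingers move at their own pace and stop on an object; FORCE is the grip in N (left out, the last holds). Time passes only in rows, so rows that repeat a pose let the fingers close. It gives the time, the measured TCP pose, the force, the opening and the grip force at its end, in the units of the state.
- get_state(): the state, without advancing time (a new reading comes with each control period).
- capture(name): name is "scene" or "side" or "wrist"; returns a dict with "img" (420x560x3 uint8, red, green, blue), "range_z" (420x560 float32, m along the optical axis (not along the pixel's ray), 0 where there is no reading), "camera_matrix" (3x3 intrinsics, pixels), "R" (3x3) and "t" (3): a world point X has camera coordinates R X + t; the wrist camera has in their place "T_tool_cam" (4x4, takes a point from camera to tool coordinates, whose origin is the TCP and whose axes are the flange's). Camera axes: x right, y down, z forward; pixel columns grow to the right and rows downward; lengths in m; the calibration is good to about 2 mm. A picture is of the moment at which its call begins: read the wrist's pose just before it.
- close_job(): hands the job in; it is judged then, once.
Trained networks look in a picture, given as the dict that the camera call returned (one of the last four; its "shot" number tells which), for a name from the list of things; names that differ only in an ending like _2 or _b are one class to them, and where a whole thing is asked for, a point or a joint stands for the part that bears it (a point fixed in the world has none). Each returns a list of dicts, best first, with "score" (0 to 1); they miss things now and then, are a little off and sometimes report something else, mostly with a low value. They report only what shows in the picture. A call takes as long as a camera call.
- spot_in(query, picture): "xy" ([column, row] in pixels, amid what is visible of it).
- pinpoint(query, picture): "xy" ([column, row] in pixels: a listed point, or the origin of a listed thing).
The state is a dict: "time_s": time; "joint_positions": joint angles; "joint_velocities": joint speeds; "effort": joint torques, N m; "position": TCP position; "ee_rot": TCP orientation; "ft_force": force on the tool from outside, world axes, zero at the start; "torque": the same for the moment, N m; "opening": finger opening in m; "finger_force": force on a finger pad.
Only numpy, scipy, OpenCV 4.12 (cv2) and the standard library are available. Lean on these libraries where they do the work, as an engineer would, in place of code of your own. Each camera call takes 0.05 s, during which the arm holds its last target. There are 200 camera calls.

## Working session

There is one attempt and no reset: what is moved stays moved. The work goes in short steps, Python scripts to look and compute and a shell command to move; the robot and the scene stay as the last step left them, time stands still between calls to the robot, and variables do not carry over. Pictures are saved under pics/ and viewed, at most 10 in all, crops included, and the job is handed in when it is done.

```bash
mkdir -p pics; cat > h.py <<'E'
import numpy as np, cv2
from scipy.spatial.transform import Rotation as Ro
from workcell import *
def cam(name):
    s=get_state(); c=capture(name)
    if "R" not in c:
        T=np.eye(4);T[:3,:3]=Ro.from_rotvec(s["ee_rot"]).as_matrix();T[:3,3]=s["position"]
        M=np.linalg.inv(T@c["T_tool_cam"]); c["R"],c["t"]=M[:3,:3],M[:3,3]
    c["R"]=np.array(c["R"]);c["t"]=np.array(c["t"]);return c
def at_z(c,uv,z):
    d=c["R"].T@np.linalg.inv(c["camera_matrix"])@np.array([uv[0],uv[1],1.]); o=-c["R"].T@c["t"]
    return o+d*(z-o[2])/d[2]
def cloud(c):
    Z=c["range_z"];v,u=np.indices(Z.shape)
    P=np.stack([u*Z,v*Z,Z],-1)@np.linalg.inv(c["camera_matrix"]).T
    return (P-c["t"])@c["R"]
def save(c,n): cv2.imwrite("pics/"+n+".png",c["img"][:,:,::-1])
E
python3 - <<'E'
from h import *
np.set_printoptions(precision=3,suppress=True)
Z=dict(broad_mid=.012,broad_tip=.005,middle_mid=.012,middle_tip=.005,narrow_mid=.012,narrow_tip=.005,rack=0,place1=.012,place2=.012,place3=.012,tin=0,charcoal=0,file_block=0,weight_a=0)
for n in("scene","side"):
    c=cam(n);save(c,n);print(n,-c["R"].T@c["t"])
    for q,z in Z.items():
        print(q,[(np.round(r["xy"]),round(r["score"],2),at_z(c,r["xy"],z)[:2]) for r in pinpoint(q,c)[:3]])
s=get_state();print(s)
E
```

```text
scene [ 1.269 -0.591  0.705]
broad_mid [(array([174., 232.]), 0.95, array([ 0.497, -0.227]))]
broad_tip []
middle_mid [(array([226., 200.]), 0.81, array([ 0.474, -0.081]))]
middle_tip [(array([261., 236.]), 0.77, array([ 0.614, -0.092]))]
narrow_mid [(array([118., 259.]), 0.93, array([ 0.496, -0.353])), (array([332., 251.]), 0.45, array([ 0.747, -0.018]))]
narrow_tip [(array([144., 304.]), 0.67, array([ 0.628, -0.368]))]
rack [(array([366., 148.]), 0.41, array([0.512, 0.34 ]))]
place1 [(array([367., 144.]), 0.93, array([0.513, 0.339])), (array([346., 161.]), 0.92, array([0.535, 0.241])), (array([330., 167.]), 0.65, array([0.528, 0.193]))]
place2 [(array([367., 144.]), 0.93, array([0.513, 0.339])), (array([346., 161.]), 0.92, array([0.535, 0.241])), (array([330., 167.]), 0.65, array([0.528, 0.193]))]
place3 [(array([367., 144.]), 0.93, array([0.513, 0.339])), (array([346., 161.]), 0.92, array([0.535, 0.241])), (array([330., 167.]), 0.65, array([0.528, 0.193]))]
tin [(array([335., 253.]), 0.95, array([ 0.747, -0.008])), (array([348., 161.]), 0.62, array([0.525, 0.26 ]))]
charcoal [(arr
[... 1395 characters left out ...]
ck [(array([219., 142.]), 0.92, array([ 0.76 , -0.333])), (array([194., 233.]), 0.57, array([ 0.747, -0.012]))]
weight_a [(array([361., 165.]), 0.73, array([ 0.379, -0.286])), (array([362., 199.]), 0.71, array([ 0.382, -0.16 ]))]
{'time_s': 1.5, 'joint_positions': array([-1.319,  0.379,  1.734, -0.   ,  1.028, -0.033]), 'joint_velocities': array([ 0.001,  0.001, -0.   ,  0.001, -0.002,  0.   ]), 'effort': array([ -0.004, -76.368, -43.474,   0.065,   0.039,  -0.   ]), 'position': array([ 0.197, -0.672,  0.214]), 'ee_rot': array([ 3.11 ,  0.446, -0.   ]), 'ft_force': array([-0.146,  0.766, -0.666]), 'torque': array([-0.016,  0.022,  0.026]), 'finger_force': 0.0, 'opening': 0.09116266165848409}
```

View pics/scene.png

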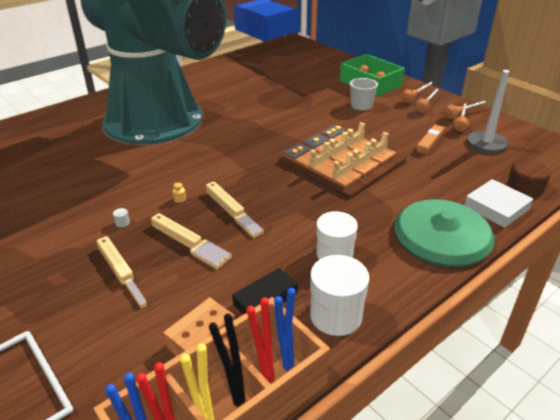

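View pics/side.png

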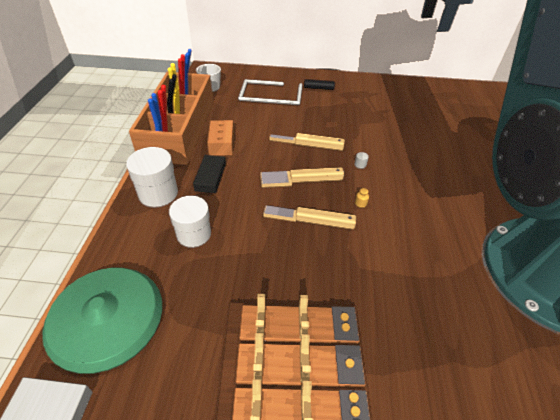

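The scene view shows, from left to right, narrow (118,259), broad (174,232) and middle (226,200), with the rack at (345,160). In the side view the studs face the robot: two at (346,322), one at (350,364), and what must be three at (353,405). Place 2 is therefore the lowest in y, followed by place 1 and place 3. I'll hover above the sticks and take a wrist look.

```bash
cat >> h.py <<'E'
np.set_printoptions(precision=3,suppress=True)
def rel(p,yaw):
    "rows numbers for a tool-down pose at p with tool x at yaw (deg), from the measured pose"
    s=get_state();R=Ro.from_rotvec(s["ee_rot"]);T=Ro.from_euler("z",yaw,degrees=True)*Ro.from_euler("x",180,degrees=True)
    print("turn",np.round((R.inv()*T).as_rotvec(degrees=True),1),"shift",np.round(R.inv().apply(np.array(p)-s["position"])*1000,1))
E
python3 - <<'E'
from h import *
c=capture("wrist");print(c["T_tool_cam"],c["camera_matrix"])
rel([.48,-.22,.36],0); rel([.50,.25,.36],5)
c=cam("side");P=cloud(c)
m=(abs(P[...,2]-.066)<.005)&(P[...,0]>.4)&(P[...,0]<.7)&(P[...,1]>.1)&(P[...,1]<.38)
print(m.sum());Q=P[m];
print(Q[::max(1,len(Q)//25)])
E
```

```text
[[-0.    -0.963 -0.27   0.077]
 [ 1.    -0.     0.001 -0.   ]
 [-0.001 -0.27   0.963 -0.171]
 [ 0.     0.     0.     1.   ]] [[309.496   0.    284.142]
 [  0.    309.496 207.031]
 [  0.      0.      1.   ]]
turn [-0.  -0.  16.3] shift [ 398.8 -354.  -146.1]
turn [-0.  -0.  11.3] shift [ 550.1 -799.5 -146.1]
555
[[0.583 0.158 0.066]
 [0.581 0.163 0.067]
 [0.508 0.155 0.066]
 [0.575 0.165 0.063]
 [0.572 0.205 0.067]
 [0.573 0.208 0.066]
 [0.505 0.202 0.065]
 [0.577 0.213 0.064]
 [0.575 0.226 0.063]
 [0.571 0.231 0.067]
 [0.5   0.223 0.065]
 [0.574 0.234 0.064]
 [0.503 0.228 0.065]
 [0.567 0.275 0.067]
 [0.562 0.277 0.066]
 [0.494 0.271 0.067]
 [0.567 0.282 0.065]
 [0.5   0.276 0.062]
 [0.566 0.299 0.065]
 [0.5   0.293 0.066]
 [0.492 0.293 0.065]
 [0.567 0.304 0.065]
 [0.498 0.298 0.065]
 [0.49  0.299 0.062]
 [0.496 0.34  0.068]
 [0.49  0.34  0.067]]
```

```bash
python3 -m jog '[[[0,0,16.3,399,-354,-146,-1],[0,0,16.3,399,-354,-146,-1],[0,0,16.3,399,-354,-146,-1],[0,0,16.3,399,-354,-146,-1],[0,0,16.3,399,-354,-146,-1],[0,0,16.3,399,-354,-146,-1],[0,0,16.3,399,-354,-146,-1],[0,0,16.3,399,-354,-146,-1],[0,0,16.3,399,-354,-146,-1],[0,0,16.3,399,-354,-146,-1],[0,0,16.3,399,-354,-146,-1],[0,0,16.3,399,-354,-146,-1]]]'
cat > sticks.py <<'E'
from h import *
import sys
c=cam("wrist");save(c,sys.argv[1])
for n in("broad","middle","narrow"):
    for q,z in((n+"_mid",.012),(n+"_tip",.005)):
        print(q,[(np.round(r["xy"]),round(r["score"],2),at_z(c,r["xy"],z)[:2]) for r in pinpoint(q,c)[:3]])
P=cloud(c).reshape(-1,3)
# handle tops: z 18..30 mm, cluster on a 1 mm raster
m=(P[:,2]>.019)&(P[:,2]<.029)
g=np.zeros((900,1000),np.uint8);ij=((P[m,:2]-[.2,-.6])*1000).astype(int)
ok=(ij>=0).all(1)&(ij[:,0]<900)&(ij[:,1]<1000);g[ij[ok,0],ij[ok,1]]=255
g=cv2.morphologyEx(g,cv2.MORPH_CLOSE,np.ones((5,5)))
for k in cv2.findContours(g,cv2.RETR_EXTERNAL,cv2.CHAIN_APPROX_NONE)[0]:
    if cv2.contourArea(k)<800: continue
    (y,x),(a,b),_=cv2.minAreaRect(k); q=k[:,0,::-1]; d=cv2.PCACompute(q.astype(float),None)[1][0]; d*=np.sign(d[0])
    print("handle c",x/1000+.2,y/1000-.6,"size",a,b,"yaw",np.degrees(np.arctan2(d[1],d[0])))
E
python3 sticks.py w1; python3 -c "
from h import *
s=get_state();print(s['position'],s['time_s']);rel([.50,.25,.36],5)"
```

```text
time_s: 3.1
position: [0.4795, -0.2208, 0.3594]
ee_rot: [-3.141, 0.002, 0.001]
ft_force: [-1.0, -0.1, -0.6]
opening: 0.0912
finger_force: 0.0
broad_mid [(array([280., 154.]), 0.92, array([ 0.502, -0.215])), (array([202., 168.]), 0.25, array([ 0.478, -0.083]))]
broad_tip [(array([265.,  71.]), 0.65, array([ 0.631, -0.191])), (array([282., 156.]), 0.2, array([ 0.498, -0.217]))]
middle_mid [(array([201., 168.]), 0.62, array([ 0.478, -0.081]))]
middle_tip [(array([ 39., 131.]), 0.7, array([0.539, 0.183]))]
narrow_mid [(array([366., 154.]), 0.61, array([ 0.501, -0.356])), (array([206., 170.]), 0.41, array([ 0.476, -0.089])), (array([268.,  71.]), 0.24, array([ 0.629, -0.195]))]
narrow_tip [(array([376.,  75.]), 0.64, array([ 0.625, -0.366])), (array([364., 156.]), 0.48, array([ 0.497, -0.356]))]
handle c 0.5337973022460938 0.2232837524414063 size 25.810640335083008 62.30721664428711 yaw -5.691355479279084
handle c 0.49226031494140626 -0.22133428955078122 size 129.4326629638672 24.50606918334961 yaw 11.71490782336004
handle c 0.4890293884277344 -0.3571176605224609 size 24.92636489868164 129.54039001464844 yaw -4.636876283564383
handle c 0.5092024536132813 0.17645843505859382 size 200.56072998046875 64.25231170654297 yaw 4.432318782466772
handle c 0.468203369140625 -0.08202239990234372 size 24.660085678100586 129.3002471923828 yaw -4.39476124388962
handle c 0.44693586730957036 0.2353597412109375 size 88.87821960449219 56.207977294921875 yaw -7.9333761520228405
[ 0.48 -0.22  0.36] 3.45
turn [-0.  0. -5.] shift [  19.9 -470.3   -0.1]
```

View pics/w1.png

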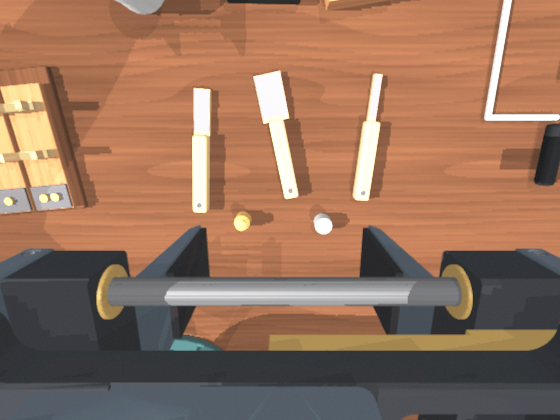

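The wrist view shows the three sticks at (200,175), (276,135) and (368,137). The rack is at left, with one stud at (10,201) and two studs at (50,198). Depth measurements agree on all three handles. Next is the rack look.

```bash
python3 -m jog '[[[0,0,-5,-30,-470,0,-1],[0,0,-5,-30,-470,0,-1],[0,0,-5,-30,-470,0,-1],[0,0,-5,-30,-470,0,-1],[0,0,-5,-30,-470,0,-1],[0,0,-5,-30,-470,0,-1],[0,0,-5,-30,-470,0,-1],[0,0,-5,-30,-470,0,-1],[0,0,-5,-30,-470,0,-1],[0,0,-5,-30,-470,0,-1]]]'
python3 - <<'E'
from h import *
c=cam("wrist");save(c,"w2")
for q in("place1","place2","place3","rack"): print(q,[(np.round(r["xy"]),round(r["score"],2),at_z(c,r["xy"],.012)[:2]) for r in pinpoint(q,c)[:3]])
P=cloud(c).reshape(-1,3)
def rast(lo,hi,amin,ker):
    m=(P[:,2]>lo)&(P[:,2]<hi)&(P[:,0]>.36)&(P[:,0]<.7)&(P[:,1]>.08)&(P[:,1]<.45)
    g=np.zeros((350,400),np.uint8);ij=((P[m,:2]-[.36,.08])*1000).astype(int);g[ij[:,0],ij[:,1]]=255
    g=cv2.morphologyEx(g,cv2.MORPH_CLOSE,np.ones((ker,ker)))
    for k in cv2.findContours(g,cv2.RETR_EXTERNAL,cv2.CHAIN_APPROX_NONE)[0]:
        if cv2.contourArea(k)<amin: continue
        (y,x),s,a=cv2.minAreaRect(k); print("c",round(x/1000+.36,4),round(y/1000+.08,4),np.round(s,1),round(a,1))
print("board");rast(.006,.08,10000,9)
print("cheek tops");rast(.062,.070,25,3)
rel([.497,-.220,.10],11.7)
E
```

```text
time_s: 4.7
position: [0.45, 0.2495, 0.3598]
ee_rot: [3.138, 0.138, -0.0]
ft_force: [-0.2, -0.2, 0.4]
opening: 0.0912
finger_force: 0.0
place1 [(array([240., 113.]), 0.89, array([0.531, 0.328])), (array([331., 116.]), 0.87, array([0.539, 0.181])), (array([286., 118.]), 0.85, array([0.53 , 0.253]))]
place2 [(array([240., 113.]), 0.89, array([0.531, 0.328])), (array([331., 116.]), 0.87, array([0.539, 0.181])), (array([286., 118.]), 0.85, array([0.53 , 0.253]))]
place3 [(array([240., 113.]), 0.89, array([0.531, 0.328])), (array([331., 116.]), 0.87, array([0.539, 0.181])), (array([286., 118.]), 0.85, array([0.53 , 0.253]))]
rack []
board
c 0.5128 0.2476 [229.5 225.9] 85.0
cheek tops
c 0.5765 0.16 [11. 10.] 90.0
c 0.5725 0.207 [11.  8.] 90.0
c 0.5705 0.2295 [11.  9.] 90.0
c 0.5665 0.2765 [11.  9.] 90.0
c 0.5648 0.2987 [11.9  9.1] 81.9
c 0.5605 0.346 [11. 10.] 90.0
c 0.5053 0.1529 [12.3  9.5] 83.7
c 0.5013 0.2001 [12.5  9.9] 79.7
c 0.499 0.223 [12.  8.] 90.0
c 0.495 0.27 [12.  8.] 90.0
c 0.493 0.292 [12.  8.] 90.0
c 0.489 0.34 [12. 10.] 90.0
turn [-0.  -0.  -6.8] shift [  6.1 471.6 260. ]
```

View pics/w2.png

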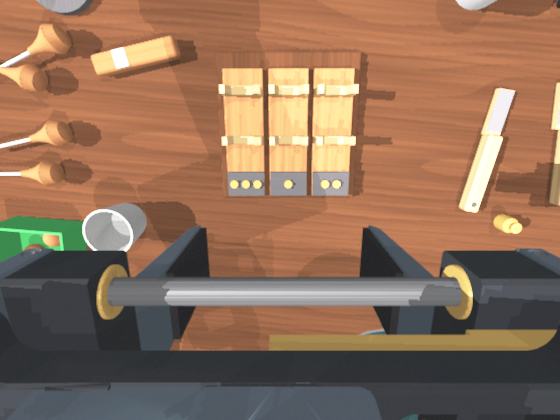

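The wrist view confirms the stud order from left to right: three at (245,184), one at (288,184), two at (330,184). The rack yaw is 5°. The place centres are place1 (.533,.250), place2 (.539,.1805) and place3 (.527,.3195). Next I'll fetch the broad stick.

```bash
python3 -m jog '[[[0,0,-6.8,6,472,150,-1],[0,0,-6.8,6,472,150,-1],[0,0,-6.8,6,472,150,-1],[0,0,-6.8,6,472,150,-1],[0,0,-6.8,6,472,150,-1],[0,0,-6.8,6,472,150,-1],[0,0,-6.8,6,472,150,-1],[0,0,-6.8,6,472,150,-1],[0,0,-6.8,6,472,260,-1],[0,0,-6.8,6,472,260,-1],[0,0,-6.8,6,472,260,-1],[0,0,-6.8,6,472,260,-1]]]' 10
python3 sticks.py w3; python3 -c "
from h import *
rel([.497,-.220,.004],11.7)"
```

```text
time_s: 6.45
position: [0.4981, -0.2202, 0.1016]
ee_rot: [3.124, 0.323, 0.002]
ft_force: [-0.0, -0.7, 0.9]
opening: 0.0911
finger_force: 0.0
broad_mid [(array([283., 209.]), 0.62, array([ 0.5  , -0.219]))]
broad_tip [(array([286.,  49.]), 0.96, array([ 0.627, -0.195]))]
middle_mid [(array([120., 203.]), 0.93, array([ 0.476, -0.079]))]
middle_tip [(array([152.,  50.]), 0.83, array([ 0.604, -0.092]))]
narrow_mid [(array([431., 244.]), 0.61, array([ 0.494, -0.357]))]
narrow_tip [(array([490.,  94.]), 0.86, array([ 0.628, -0.365])), (array([282., 209.]), 0.32, array([ 0.497, -0.219]))]
handle c 0.5120757446289063 -0.3582278137207031 size 24.968631744384766 84.76776123046875 yaw -3.156108583322058
handle c 0.49817327880859374 -0.2196804504394531 size 118.03338623046875 24.87139892578125 yaw 11.689665145376702
handle c 0.4831875915527344 -0.08271759033203119 size 24.08216667175293 100.42855834960938 yaw -4.768034943668617
turn [ 0.1 -0.1  0.1] shift [-0.8 -0.  96.8]
```

```bash
python3 -m jog '[[[0,0,0,-1,0,60,-1],[0,0,0,-1,0,85,-1],[0,0,0,-1,0,97,-1],[0,0,0,-1,0,97,-1],[0,0,0,-1,0,97,-1],[0,0,0,-1,0,97,1],[0,0,0,-1,0,97,1],[0,0,0,-1,0,97,1],[0,0,0,-1,0,97,1],[0,0,0,-1,0,97,1],[0,0,0,-1,0,97,1],[0,0,0,-1,0,97,1]]]' 20
python3 -c "
from h import *
rel([.533,.250,.14],5)"
```

```text
time_s: 8.3
position: [0.4963, -0.2198, 0.0029]
ee_rot: [-3.125, -0.323, 0.0]
ft_force: [-0.7, -1.5, -0.6]
opening: 0.0242
finger_force: 0.0
turn [-0.   0.   6.8] shift [ 132.2 -452.4 -137.1]
```

```bash
python3 -m jog '[[[0,0,0,0,0,0,1],[0,0,0,0,0,0,1],[0,0,0,0,0,-20,1],[0,0,0,0,0,-60,1],[0,0,0,0,0,-110,1],[0,0,0,0,0,-137,1],[0,0,0,0,0,-137,1]]]' 20
python3 -c "
from h import *
print(get_state()['finger_force']);rel([.533,.250,.14],5)"
```

```text
time_s: 9.18
position: [0.4973, -0.2204, 0.1418]
ee_rot: [3.123, 0.323, 0.005]
ft_force: [-0.6, -0.8, -1.4]
opening: 0.0237
finger_force: 20.0
19.99898761510849
turn [ 0.1 -0.2  6.8] shift [ 131.2 -453.1    1.1]
```

```bash
python3 -m jog '[[[0,0,3,40,-136,0,1],[0,0,6.8,131,-453,0,1],[0,0,6.8,131,-453,0,1],[0,0,6.8,131,-453,0,1],[0,0,6.8,131,-453,0,1],[0,0,6.8,131,-453,0,1],[0,0,6.8,131,-453,0,1],[0,0,6.8,131,-453,0,1],[0,0,6.8,131,-453,0,1],[0,0,6.8,131,-453,0,1],[0,0,6.8,131,-453,0,1]]]'
cat > held.py <<'E'
from h import *
import sys
n,zt=sys.argv[1],float(sys.argv[2])   # zt: height of the stick's underside
s=get_state()
for k in("wrist","side","scene"):
    c=cam(k);save(c,"held_"+k)
    for q,z in((n+"_mid",zt+.012),(n+"_tip",zt+.005)):
        print(k,q,[(np.round(r["xy"]),round(r["score"],2),at_z(c,r["xy"],z)[:2]) for r in pinpoint(q,c)[:2]])
    P=cloud(c).reshape(-1,3)
    R=Ro.from_rotvec(s["ee_rot"]).as_matrix();L=(P-s["position"])@R
    # handle ahead of the fingers: top surface, in tool axes
    m=(L[:,0]>.025)&(L[:,0]<.058)&(abs(L[:,1])<.02)&(abs(L[:,2]+.021)<.009)
    if m.sum()>30: q=L[m];print(k,"handle y range",np.percentile(q[:,1],[2,98]),"top z",np.median(q[:,2]),"pitch fit",np.polyfit(q[:,0],q[:,2],1)[0])
    m=(L[:,0]>.07)&(L[:,0]<.14)&(abs(L[:,1])<.03)&(abs(L[:,2]+.005)<.02)
    if m.sum()>30: q=L[m];print(k,"paddle x max",np.percentile(q[:,0],99),"y range",np.percentile(q[:,1],[2,98]),"z",np.median(q[:,2]),"slope",np.polyfit(q[:,0],q[:,2],1)[0])
print(s["position"],s["opening"],s["finger_force"])
E
python3 held.py broad .137; python3 -c "
from h import *
rel([.533,.250,.052],5)"
```

```text
time_s: 10.55
position: [0.5315, 0.2493, 0.1394]
ee_rot: [3.138, 0.136, -0.001]
ft_force: [-0.4, -1.2, -0.8]
opening: 0.0239
finger_force: 20.0
wrist broad_mid [(array([283., 254.]), 0.77, array([0.535, 0.25 ]))]
wrist broad_tip []
wrist handle y range [-0.011  0.011] top z -0.021577393867432154 pitch fit 0.0010991493334835277
wrist paddle x max 0.12967191589862015 y range [-0.02  0.02] z -0.0086901620014386 slope -4.919048960774622e-05
side broad_mid []
side broad_tip [(array([188., 325.]), 0.81, array([0.663, 0.263]))]
side handle y range [-0.013  0.009] top z -0.021388671645734582 pitch fit 0.003052630422867072
side paddle x max 0.1321331027883638 y range [-0.022  0.019] z -0.008904594696761803 slope -0.0010322053079260443
scene broad_mid [(array([351., 109.]), 0.97, array([0.529, 0.249]))]
scene broad_tip [(array([402., 131.]), 0.57, array([0.667, 0.266]))]
scene handle y range [-0.009  0.015] top z -0.019956339502251345 pitch fit -0.00879445249426913
scene paddle x max 0.13529397479792374 y range [-0.019  0.024] z -0.007615887276157592 slope 0.02856750139571377
[0.531 0.249 0.139] 0.023878609790073516 19.998890161514282
turn [-0. -0.  0.] shift [ 1.2  0.4 88. ]
```

View pics/held_wrist.png

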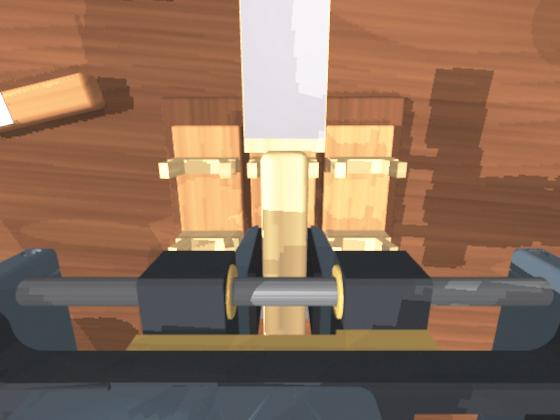

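The stick is held level and straight. Place 1, with the one stud, lies directly below it. I'll descend in stages.

```bash
python3 -m jog '[[[0,0,0,1.2,0.4,30,1],[0,0,0,1.2,0.4,55,1],[0,0,0,1.2,0.4,70,1],[0,0,0,1.2,0.4,80,1],[0,0,0,1.2,0.4,86,1],[0,0,0,1.2,0.4,88,1],[0,0,0,1.2,0.4,89.5,1],[0,0,0,1.2,0.4,90.5,1],[0,0,0,1.2,0.4,90.5,1],[0,0,0,1.2,0.4,90.5,1]]]'
python3 -c "
from h import *
print(get_state()['ft_force']);rel([.533,.250,.047],5)"
```

```text
time_s: 12.25
position: [0.533, 0.2501, 0.0495]
ee_rot: [-3.139, -0.138, -0.0]
ft_force: [-0.2, 0.6, -0.9]
opening: 0.0238
finger_force: 20.0
[-0.201  0.576 -0.909]
turn [-0. -0.  0.] shift [-0.   0.1  2.5]
```

```bash
python3 -m jog '[[[0,0,0,0,0,0.7,1],[0,0,0,0,0,1.3,1],[0,0,0,0,0,1.9,1],[0,0,0,0,0,2.4,1],[0,0,0,0,0,2.4,1],[0,0,0,0,0,2.4,1]]]'
```

```text
time_s: 13.0
position: [0.533, 0.2501, 0.047]
ee_rot: [-3.139, -0.137, 0.0]
ft_force: [-0.2, 0.6, -0.4]
opening: 0.0242
finger_force: 20.0
```

```bash
python3 -m jog '[[[0,0,0,0,0,0.3,1],[0,0,0,0,0,0.6,1],[0,0,0,0,0,0.6,1]]]';python3 -m jog '[[[0,0,0,0,0,0.3,1],[0,0,0,0,0,0.6,1],[0,0,0,0,0,0.6,1]]]'
```

```text
time_s: 13.38
position: [0.533, 0.2501, 0.0469]
ee_rot: [3.139, 0.138, -0.0]
ft_force: [-3.3, -1.1, 7.5]
opening: 0.024
finger_force: 20.0
time_s: 13.75
position: [0.533, 0.2501, 0.0468]
ee_rot: [3.138, 0.138, -0.0]
ft_force: [-8.0, -3.2, 19.9]
opening: 0.0238
finger_force: 20.0
```

The stick is in contact and seated. I'll ease off the pressure, open to half, lift, and go to the middle stick.

```bash
python3 -m jog '[[[0,0,0,0,0,-0.8,1],[0,0,0,0,0,-0.8,1],[0,0,0,0,0,-0.8,0.5],[0,0,0,0,0,-0.8,0.3],[0,0,0,0,0,-0.8,0.0],[0,0,0,0,0,-0.8,0.0],[0,0,0,0,0,-0.8,0.0],[0,0,0,0,0,-30,0.0],[0,0,0,0,0,-80,0.0],[0,0,0,0,0,-130,0.0],[0,0,0,0,0,-130,0.0]]]'
cat > seat.py <<'E'
from h import *
import sys
px,py=float(sys.argv[1]),float(sys.argv[2])
a=np.radians(5);A=np.array([[np.cos(a),-np.sin(a)],[np.sin(a),np.cos(a)]])
for k in sys.argv[3:]:
    c=cam(k);P=cloud(c).reshape(-1,3);L=np.c_[(P[:,:2]-[px,py])@A,P[:,2]]
    for nm,lo,hi,zt in(("handle",-.07,.06,.068),("paddle",.062,.14,.054)):
        m=(L[:,0]>lo-.01)&(L[:,0]<hi+.01)&(abs(L[:,1])<.026)&(abs(L[:,2]-zt)<.005)&((abs(abs(L[:,0])-.036)>.009)|(abs(L[:,1])<.01))
        q=L[m]
        if len(q)>30: print(k,nm,"x",np.percentile(q[:,0],[1,99]),"y",np.percentile(q[:,1],[2,98]),"z",np.median(q[:,2]),"slopes y,z",np.polyfit(q[:,0],q[:,1],1)[0],np.polyfit(q[:,0],q[:,2],1)[0])
E
python3 seat.py .533 .250 wrist side
python3 -c "
from h import *
rel([.473,-.082,.10],-4.5)"
```

```text
time_s: 15.12
position: [0.535, 0.251, 0.1797]
ee_rot: [-3.136, -0.138, -0.009]
ft_force: [0.3, 0.2, -0.9]
opening: 0.0455
finger_force: 0.0
wrist handle x [-0.065  0.061] y [-0.011  0.011] z 0.06855957406010753 slopes y,z 0.0006069088315737173 -0.0016887885790763824
wrist paddle x [0.062 0.132] y [-0.02  0.02] z 0.0555724419905791 slopes y,z -0.00048759005832991234 0.0043271928837998325
side handle x [-0.067  0.06 ] y [-0.005  0.013] z 0.06792133186976376 slopes y,z -0.022723365616804804 0.002033442361406052
side paddle x [0.061 0.132] y [-0.019  0.022] z 0.055218989863646505 slopes y,z -0.013670919939940842 0.005506286236450109
turn [-0.  -0.   9.5] shift [-88.8 325.6  75.8]
```

The broad stick is home in place 1: centred, top at z=0.068 and level. Next is the middle stick.

```bash
python3 -m jog '[[[0,0,9.5,-89,326,0,0],[0,0,9.5,-89,326,0,-1],[0,0,9.5,-89,326,0,-1],[0,0,9.5,-89,326,0,-1],[0,0,9.5,-89,326,0,-1],[0,0,9.5,-89,326,0,-1],[0,0,9.5,-89,326,75,-1],[0,0,9.5,-89,326,75,-1],[0,0,9.5,-89,326,75,-1],[0,0,9.5,-89,326,75,-1]]]' 20
python3 sticks.py w4; python3 -c "
from h import *
rel([.473,-.082,.003],-4.5)"
```

```text
time_s: 16.48
position: [0.4737, -0.0823, 0.1021]
ee_rot: [3.139, -0.122, 0.002]
ft_force: [0.5, -0.1, 0.6]
opening: 0.0915
finger_force: 0.0
broad_mid []
broad_tip [(array([283., 209.]), 0.47, array([ 0.474, -0.081]))]
middle_mid [(array([281., 208.]), 0.63, array([ 0.477, -0.08 ]))]
middle_tip [(array([280.,  49.]), 0.65, array([ 0.605, -0.089]))]
narrow_mid [(array([283., 208.]), 0.37, array([ 0.476, -0.081]))]
narrow_tip []
handle c 0.4872282409667969 0.14714361572265622 size 26.900821685791016 83.3256607055664 yaw -11.030735457045004
handle c 0.4743617858886719 -0.08120654296874996 size 24.85384178161621 117.51483917236328 yaw -4.377279775712294
turn [ 0. -0.  0.] shift [-0.2 -0.5 98.3]
```

```bash
python3 -m jog '[[[0,0,0,0,-0.7,60,-1],[0,0,0,0,-0.7,85,-1],[0,0,0,0,-0.7,98,-1],[0,0,0,0,-0.7,98,-1],[0,0,0,0,-0.7,98,-1],[0,0,0,0,-0.7,98,1],[0,0,0,0,-0.7,98,1],[0,0,0,0,-0.7,98,1],[0,0,0,0,-0.7,98,1],[0,0,0,0,-0.7,98,1],[0,0,0,0,-0.7,98,1],[0,0,0,0,-0.7,98,1],[0,0,0,0,-0.7,98,1],[0,0,0,0,-0.7,98,1]]]' 20
python3 -c "
from h import *
print(get_state()['finger_force']);rel([.539,.1805,.14],5)"
```

```text
time_s: 18.58
position: [0.4729, -0.0818, 0.0028]
ee_rot: [-3.139, 0.123, 0.0]
ft_force: [0.2, -0.2, -0.1]
opening: 0.024
finger_force: 20.0
19.991332590579987
turn [-0.   0.  -9.5] shift [  45.4 -266.6 -137.2]
```

```bash
python3 -m jog '[[[0,0,0,0,0,-20,1],[0,0,0,0,0,-60,1],[0,0,0,0,0,-110,1],[0,0,0,0,0,-137,1],[0,0,-4,20,-110,-137,1],[0,0,-9.5,45.4,-267,-137,1],[0,0,-9.5,45.4,-267,-137,1],[0,0,-9.5,45.4,-267,-137,1],[0,0,-9.5,45.4,-267,-137,1],[0,0,-9.5,45.4,-267,-137,1],[0,0,-9.5,45.4,-267,-137,1],[0,0,-9.5,45.4,-267,-137,1],[0,0,-9.5,45.4,-267,-137,1]]]'
python3 held.py middle .137; python3 -c "
from h import *
rel([.539,.1805,.05],5)"
```

```text
time_s: 20.2
position: [0.539, 0.18, 0.1399]
ee_rot: [3.139, 0.136, 0.0]
ft_force: [-1.0, -0.1, -1.1]
opening: 0.0237
finger_force: 20.0
wrist middle_mid [(array([283., 259.]), 0.8, array([0.539, 0.181]))]
wrist middle_tip []
wrist handle y range [-0.011  0.011] top z -0.021691229941693188 pitch fit 0.0014145382794106397
wrist paddle x max 0.12961584052701125 y range [-0.012  0.012] z -0.00878636743661651 slope 0.00044535151273836714
side middle_mid []
side middle_tip []
side handle y range [-0.013  0.009] top z -0.02114809601025812 pitch fit 0.03998741980775967
side paddle x max 0.13066967803213353 y range [-0.014  0.01 ] z -0.008180813987765635 slope 0.0019411607521037002
scene middle_mid [(array([332., 120.]), 0.59, array([0.539, 0.178]))]
scene middle_tip [(array([377., 142.]), 0.92, array([0.662, 0.188]))]
scene handle y range [-0.008  0.015] top z -0.019742555782194835 pitch fit -0.008209071810461573
scene paddle x max 0.13324149388446008 y range [-0.012  0.015] z -0.00673372998492445 slope 0.02335014391996632
[0.539 0.18  0.14 ] 0.02370635411979399 19.991382658481598
turn [-0.  0.  0.] shift [-0.   0.4 89.8]
```

```bash
python3 -m jog '[[[0,0,0,0,0,30,1],[0,0,0,0,0,55,1],[0,0,0,0,0,70,1],[0,0,0,0,0,80,1],[0,0,0,0,0,86,1],[0,0,0,0,0,88,1],[0,0,0,0,0,89.5,1],[0,0,0,0,0,90.5,1],[0,0,0,0,0,91,1],[0,0,0,0,0,91.6,1],[0,0,0,0,0,92.2,1],[0,0,0,0,0,92.8,1],[0,0,0,0,0,92.8,1],[0,0,0,0,0,92.8,1]]]'
python3 -m jog '[[[0,0,0,0,0,0.3,1],[0,0,0,0,0,0.6,1],[0,0,0,0,0,0.6,1]]]'
```

```text
time_s: 22.4
position: [0.539, 0.1809, 0.047]
ee_rot: [-3.139, -0.137, 0.0]
ft_force: [-0.3, 0.6, -0.7]
opening: 0.0238
finger_force: 20.0
time_s: 22.78
position: [0.5391, 0.1809, 0.0468]
ee_rot: [-3.139, -0.138, 0.0]
ft_force: [-1.9, -0.7, 7.4]
opening: 0.0239
finger_force: 20.0
```

```bash
python3 -m jog '[[[0,0,0,0,0,-0.2,1],[0,0,0,0,0,-0.2,0.5],[0,0,0,0,0,-0.2,0.3],[0,0,0,0,0,-0.2,0.0],[0,0,0,0,0,-0.2,0.0],[0,0,0,0,0,-0.2,0.0],[0,0,0,0,0,-30,0.0],[0,0,0,0,0,-80,0.0],[0,0,0,0,0,-130,0.0],[0,0,0,0,0,-130,0.0]]]'
python3 seat.py .539 .1805 wrist side
python3 -c "
from h import *
rel([.494,-.3575,.10],-4.6)"
```

```text
time_s: 24.02
position: [0.5411, 0.1815, 0.1802]
ee_rot: [-3.137, -0.137, -0.01]
ft_force: [-0.5, 0.8, 0.0]
opening: 0.0458
finger_force: 0.0
wrist handle x [-0.066  0.059] y [-0.011  0.011] z 0.06858922055658298 slopes y,z 0.0008131159007870588 -0.002181543927376796
wrist paddle x [0.061 0.131] y [-0.012  0.012] z 0.055649197772685594 slopes y,z 0.001143605686273991 0.0031178020439412923
side handle x [-0.068  0.059] y [-0.009  0.013] z 0.06819164620068485 slopes y,z -0.0037963185108376815 -0.0004087242640801408
side paddle x [0.057 0.13 ] y [-0.011  0.014] z 0.055166842238025204 slopes y,z -0.024705970641009017 0.00415305783214784
turn [-0.  -0.   9.6] shift [-91.8 532.4  76.2]
```

The middle stick is home in place 2. Next is the narrow one.

```bash
python3 -m jog '[[[0,0,9.6,-92,532,0,0],[0,0,9.6,-92,532,0,-1],[0,0,9.6,-92,532,0,-1],[0,0,9.6,-92,532,0,-1],[0,0,9.6,-92,532,0,-1],[0,0,9.6,-92,532,0,-1],[0,0,9.6,-92,532,0,-1],[0,0,9.6,-92,532,0,-1],[0,0,9.6,-92,532,0,-1],[0,0,9.6,-92,532,76,-1],[0,0,9.6,-92,532,76,-1],[0,0,9.6,-92,532,76,-1],[0,0,9.6,-92,532,76,-1]]]' 20
python3 sticks.py w5; python3 -c "
from h import *
rel([.494,-.3575,.003],-4.6)"
```

```text
time_s: 25.75
position: [0.4947, -0.3572, 0.1019]
ee_rot: [3.138, -0.124, 0.002]
ft_force: [-0.5, -0.7, -0.6]
opening: 0.0914
finger_force: 0.0
broad_mid []
broad_tip []
middle_mid []
middle_tip []
narrow_mid [(array([284., 210.]), 0.8, array([ 0.495, -0.357]))]
narrow_tip [(array([283.,  49.]), 0.85, array([ 0.625, -0.367]))]
handle c 0.4949882202148438 -0.3576529693603515 size 24.772972106933594 118.18931579589844 yaw -4.789874291355038
turn [ 0. -0.  0.] shift [-0.2  0.3 98. ]
```

```bash
python3 -m jog '[[[0,0,0,0,0.3,60,-1],[0,0,0,0,0.3,85,-1],[0,0,0,0,0.3,98,-1],[0,0,0,0,0.3,98,-1],[0,0,0,0,0.3,98,-1],[0,0,0,0,0.3,98,1],[0,0,0,0,0.3,98,1],[0,0,0,0,0.3,98,1],[0,0,0,0,0.3,98,1],[0,0,0,0,0.3,98,1],[0,0,0,0,0.3,98,1],[0,0,0,0,0.3,98,1],[0,0,0,0,0.3,98,1],[0,0,0,0,0.3,98,1]]]' 20
python3 -c "
from h import *
print(get_state()['finger_force']);rel([.527,.3195,.16],5)"
```

```text
time_s: 27.85
position: [0.4939, -0.3574, 0.0024]
ee_rot: [-3.139, 0.126, 0.0]
ft_force: [0.3, -0.4, -0.5]
opening: 0.024
finger_force: 20.0
19.9994096159935
turn [-0.  -0.  -9.6] shift [ -21.1 -677.4 -157.6]
```

```bash
python3 -m jog '[[[0,0,0,0,0,-20,1],[0,0,0,0,0,-60,1],[0,0,0,0,0,-110,1],[0,0,0,0,0,-157,1],[0,0,-4,-5,-190,-157,1],[0,0,-9.6,-21,-677,-157,1],[0,0,-9.6,-21,-677,-157,1],[0,0,-9.6,-21,-677,-157,1],[0,0,-9.6,-21,-677,-157,1],[0,0,-9.6,-21,-677,-157,1],[0,0,-9.6,-21,-677,-157,1],[0,0,-9.6,-21,-677,-157,1],[0,0,-9.6,-21,-677,-157,1],[0,0,-9.6,-21,-677,-157,1],[0,0,-9.6,-21,-677,-157,1],[0,0,-9.6,-21,-677,-157,1],[0,0,-9.6,-21,-677,-157,1],[0,0,-9.6,-21,-677,-157,1]]]'
python3 held.py narrow .157; python3 -c "
from h import *
rel([.527,.3195,.05],5)"
```

```text
time_s: 30.1
position: [0.527, 0.318, 0.1599]
ee_rot: [3.139, 0.136, 0.0]
ft_force: [-0.6, -0.3, -1.7]
opening: 0.0236
finger_force: 20.0
wrist narrow_mid [(array([282., 259.]), 0.71, array([0.527, 0.319]))]
wrist narrow_tip []
wrist handle y range [-0.011  0.011] top z -0.022093307216730383 pitch fit 0.0007454788616438399
wrist paddle x max 0.12949017550307387 y range [-0.006  0.006] z -0.009171710728358984 slope 0.001162725714432108
side narrow_mid []
side narrow_tip [(array([171., 368.]), 0.76, array([0.664, 0.328]))]
side handle y range [-0.013  0.01 ] top z -0.02133599584805601 pitch fit -0.023298443458002013
side paddle x max 0.13111265091028632 y range [-0.007  0.005] z -0.008375982176034087 slope 0.001580154851945784
scene narrow_mid [(array([371.,  90.]), 0.81, array([0.518, 0.329])), (array([327., 158.]), 0.3, array([0.669, 0.034]))]
scene narrow_tip [(array([418., 113.]), 0.9, array([0.658, 0.326])), (array([347., 158.]), 0.6, array([0.688, 0.07 ]))]
scene handle y range [-0.008  0.015] top z -0.020088385348643573 pitch fit 0.014018522854344106
scene paddle x max 0.13319203956969933 y range [-0.006  0.01 ] z -0.0049194478974446095 slope 0.007417766416320949
[0.527 0.318 0.16 ] 0.023586676872936724 19.999258518218994
turn [0. 0. 0.] shift [  0.   -0.5 109.4]
```

```bash
python3 -m jog '[[[0,0,0,0,-0.3,40,1],[0,0,0,0,-0.3,70,1],[0,0,0,0,-0.3,90,1],[0,0,0,0,-0.3,100,1],[0,0,0,0,-0.3,106,1],[0,0,0,0,-0.3,108,1],[0,0,0,0,-0.3,109.5,1],[0,0,0,0,-0.3,110.5,1],[0,0,0,0,-0.3,111.2,1],[0,0,0,0,-0.3,111.8,1],[0,0,0,0,-0.3,112.4,1],[0,0,0,0,-0.3,112.9,1],[0,0,0,0,-0.3,112.9,1],[0,0,0,0,-0.3,112.9,1]]]'
python3 -m jog '[[[0,0,0,0,0,0.3,1],[0,0,0,0,0,0.6,1],[0,0,0,0,0,0.6,1]]]'
```

```text
time_s: 32.3
position: [0.527, 0.3194, 0.0465]
ee_rot: [3.139, 0.137, -0.0]
ft_force: [0.7, 0.7, -0.8]
opening: 0.024
finger_force: 20.0
time_s: 32.67
position: [0.527, 0.3194, 0.0464]
ee_rot: [3.139, 0.138, -0.0]
ft_force: [-3.4, -1.3, 7.6]
opening: 0.024
finger_force: 20.0
```

```bash
python3 -m jog '[[[0,0,0,0,0,-0.2,1],[0,0,0,0,0,-0.2,0.5],[0,0,0,0,0,-0.2,0.3],[0,0,0,0,0,-0.2,0.0],[0,0,0,0,0,-0.2,0.0],[0,0,0,0,0,-0.2,0.0],[0,0,0,0,0,-30,0.0],[0,0,0,0,0,-80,0.0],[0,0,0,0,0,-130,0.0],[0,0,0,-80,0,-180,0.0],[0,0,0,-80,0,-230,0.0],[0,0,0,-80,0,-250,0.0],[0,0,0,-80,0,-250,0.0],[0,0,0,-80,0,-250,0.0]]]'
python3 seat.py .527 .3195 wrist
python3 seat.py .533 .250 wrist
python3 seat.py .539 .1805 wrist
python3 -c "
from h import *
save(cam('wrist'),'fin');save(cam('side'),'fin_side')"
```

```text
time_s: 34.42
position: [0.447, 0.3122, 0.2951]
ee_rot: [3.138, 0.137, -0.001]
ft_force: [0.6, -0.3, -0.8]
opening: 0.0458
finger_force: 0.0
wrist handle x [-0.067  0.058] y [-0.012  0.011] z 0.06860552620270366 slopes y,z -0.00244851365283164 -0.0009784726216612255
wrist paddle x [0.062 0.131] y [-0.006  0.005] z 0.05551630605375518 slopes y,z 8.606897400828696e-05 0.00026912872881511475
wrist handle x [-0.066  0.059] y [-0.011  0.011] z 0.06866409109122731 slopes y,z 0.0005389292166854376 -0.0017856014353417045
wrist paddle x [0.061 0.13 ] y [-0.02  0.02] z 0.0556580503438158 slopes y,z -0.0037352343093802415 0.005960442878953243
wrist handle x [-0.067  0.058] y [-0.01   0.012] z 0.06869817266167472 slopes y,z 0.0005093474663721416 1.445910343803032e-06
wrist paddle x [0.06 0.13] y [-0.012  0.013] z 0.05565664383850644 slopes y,z -0.010799477116538985 0.003828307546961711
```

View pics/fin.png

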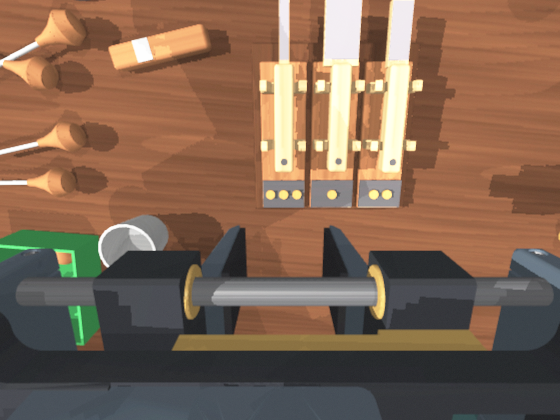

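View pics/fin_side.png

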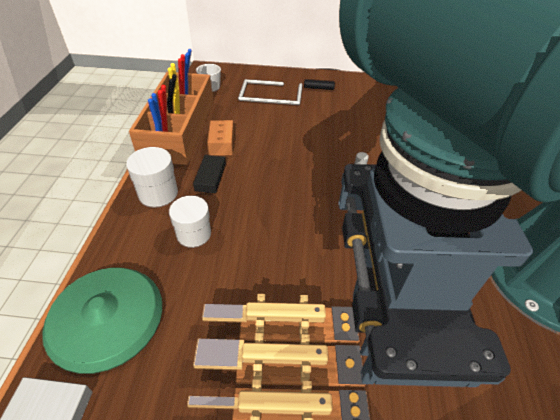

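Both views show all three sticks seated with their emery sides up and paddles away from the studs: narrow at three studs (283,115), broad at one (338,115), middle at two (397,115). The bystanders in view haven't moved, and the robot is clear.

```bash
python3 -c "
from workcell import close_job
print(close_job())"
```

```text
the job is handed in; nothing more can be done
None
```

All three buff sticks are in the rack as asked: broad at one stud, then middle at two, then narrow at three, each centred, fully down and emery side up. I handed the job in at about 35 s; the judge's verdict was not shown.

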